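# Load the sample and start a microscope scan

### The arm

A 6-joint arm with a two-finger parallel gripper is mounted at the origin on the work surface. World frame = base frame: x ahead of the robot, y to its left, z up, the work surface at z = 0. Lengths are in m, angles in rad, forces in N, time in s.
With the tool pointing down it reaches from about 0.225 to 0.875 m from the base axis. Payload 3.4 kg.
Tool frame: the origin (TCP) lies at the very end of the fingers, on their centre line; the grasp point (between the pads) lies 19 mm behind it (manip.tcp_to_grasp is the distance from the TCP to the grasp point, in m); z points along the fingers, y is the line along which they close (so a half turn about z gives the same grasp; the last joint's range is limited). The gripper opens to 85 mm and grips with 20 to 120 N. Pads are 22 mm wide; open, the fingers measure 114 mm over their backs; the gripper's body (76 mm by 85 mm) begins 54 mm behind the grasp point. The pads swing forward as they close: fully open they stand 13 mm farther back than shut.
Start: joints at [-1.284, 0.276, 1.505, -0, 1.361, -0.121], TCP at [0.228, -0.528, 0.231] pointing down, gripper open.
Joint ranges: [-2.89, 2.89], [-0.75, 2.08], [0.22, 2.7], [-1.18, 4.32], [0.11, 2.71], [-2.7, 2.7]. Speed limits (rad/s): [2.57, 2.57, 3.14, 3.14, 3.14, 3.14].

### API

Orientations are given as a unit quaternion [w, x, y, z].
In Python, from rig import status, get_image, job, manip gives the robot as it stands.
- The arm moves only by the tool apply_moves, never from a script. Its arguments are lists of equal length, an entry for each row: "xyz": the shift along the tool's x, y, z each as a share of 0.3 m, from -1 to 1, a list of three; "rot": the turn, a rotation vector about the tool's x, y, z each as a share of 60 degrees, from -1 to 1, a list of three; "hand": the opening, from -1 (shut) to 1 (fully open). A call has 1 to 8 rows; each row shifts and turns the commanded pose from where the row before left it, along the tool's axes as they then stand; what a row does not reach is not made up. A row lasts 1/8 s, in which the tool goes at most 62.5 mm and 10.7 degrees, less where a joint would pass 70% of its speed; a pose out of reach is approached as far as the arm can. A call with a number of a shift or a turn outside -1 to 1 is refused whole. A call with a gripper value outside its range is refused whole. The fingers move at their own pace and stop on an object; "force" is the grip in N (left out, the last holds). Time passes only in rows, so rows that do not move let the fingers close. It gives the time, the measured TCP pose, the force, the opening and the grip force at its end, in the units of the state.
- status.get_state(): the state, without advancing time (a new reading comes with each control period).
- get_image(name): name is "side" or "top"; returns a dict with "pixels" (480x640x3 uint8, red, green, blue), "fovy" (degrees; the focal length in pixels is half the picture's height over the tangent of half this angle, whatever the lens; pixels are square), "cx", "cy" (the principal point, pixels), "dist" ([k1, k2, p1, p2, k3] as OpenCV has them; the pictures are not rectified), "origin" and "orientation" of the camera in the world. Camera axes: x right, y down, z forward; pixel columns grow to the right and rows downward; lengths in m; the calibration is good to about 2 mm. A picture is of the moment at which its call begins. There is no depth.
- job.sign_off(): hands the job in; it is judged then, once.
The state is a dict: "clock": time; "qpos": joint angles; "qd": joint speeds; "effort": joint torques, N m; "position": TCP position; "ee_rot": TCP orientation; "contact_force": force on the tool from outside, world axes, zero at the start; "moment": the same for the moment, N m; "width": finger opening in m; "gripper_force": force on a finger pad.
Only numpy, scipy, OpenCV 4.12 (cv2) and the standard library are available. Lean on these libraries where they do the work, as an engineer would, in place of code of your own. Each camera call takes 0.05 s, during which the arm holds its last target. There are 200 camera calls.

### The job

Start a scan using only the tips of the closed fingers, without grasping or lifting anything. First push the orange-fronted sample drawer fully home, flush with its white housing; then press the green-marked end of the laser unit's white rocker right down (on); last press the green key on the console all the way down and let it come up again. Do not press the red or the blue key, and leave the lenses, vial and other loose things where they are.

Things in the scene. Friction and masses are not known exactly. Their poses are not given: they have to be found in the camera images.
- loader: white fixed sample-loader housing, 180 deep (its x) x 170 wide (y) x 70 high (z) mm with two orange strips on its roof. Origin: on the table, at the middle of the lower edge of its front opening; its +x points from the opening into the housing (the way to push the drawer), +z up. It can stand left, middle or right. A loose silver lens stands on its roof, about 145 mm behind the front
- drawer_face (a point): centre of the flat orange front face of the black sample drawer; the face is 128 mm wide and 40 mm high, from 14 to 54 mm above the table, and moves with the drawer. The space in front of it is open; the fingers can push it anywhere on the face, and the opening is 134 mm wide so fingers near its middle never meet the housing
- drawer (a joint): how far the drawer stands out of the housing, m: 0 = home, flush with the housing's front, against a rigid stop; starts 0.04 to 0.075 out. It slides along the housing's x with about 3 N of friction plus a little drag, and stays where it is left
- laser_unit: grey fixed box 110 (x) x 100 (y) x 60 mm high with the white laser rocker on its top and an orange strip on its -x side. Origin: centre of its underside; +z up; its +x points to the rocker's green-marked (on) end. It can stand left, middle or right, turned by up to about 1 rad
- rocker_on (a point): point to press: top face of the rocker's green-barred on end, 19 mm from the pivot; moves with the rocker, a white slab 56 mm long (along the unit's x), 32 wide, 10 thick, pivoted at its middle 66 mm above the table. Off, the green end stands up, this point about 75 mm above the table; fully on, about 67 mm. The box's top (60 mm) is not reached when pressing
- rocker (a joint): tilt of the rocker, rad: about 0 = off (green end up), 0.44 = fully on (green end down, at a stop). Stiff by friction: about 3 N at the green end move it, and it stays where it is left
- console: white fixed console 100 (x) x 180 (y) x 34 mm high with an orange stripe along its far (+x) edge and three round push keys in a row along its y, 57 mm apart, the middle one on its centre; which colour is where varies. Origin: centre of its underside, +z up. It can stand left, middle or right
- start_top (a point): centre of the top of the green start key, a round cap 30 mm across in a black collar 46 mm across; cap top 56 mm above the table, 10 mm above its collar
- start (a joint): how far the green key is pressed, m: 0 up, 0.006 fully down; a spring returns it. It starts to move at about 1.5 N and is fully down at 5 N, against a stop, still 4 mm proud of the collar
- stop_top (a point): centre of the top of the red stop key, same size; not to be pressed
- stop (a joint): how far the red key is pressed, m, as the green one
- lamp_top (a point): centre of the top of the blue key, same size; not to be pressed
- lamp (a joint): how far the blue key is pressed, m, as the green one
- objective_a: loose silver microscope lens, 36 mm across, 44 high, on the loader's roof; origin at the centre of its foot; not to be disturbed
- objective_b: loose brass-coloured microscope lens, 36 mm across, 44 high, on the table in front, to the robot's right; origin at the centre of its foot; not to be disturbed
- vial: loose amber jar, 28 mm across, 50 high, on the table in front, to the robot's left; origin at the centre of its foot; not to be disturbed
- slide_box: loose blue slide box 85 x 45 x 32 mm, far right; origin at the centre of its underside; not to be disturbed
- dish: loose clear dish, 80 mm across, 16 high, far left; origin at the centre of its underside; not to be disturbed
- driver: loose screwdriver, 150 mm long, orange handle, lying on the right; not to be disturbed
- ref_puck: loose aluminium disc, 44 mm across, 12 high, on the left; origin at the centre of its underside; not to be disturbed
Not all that is in view belongs to the job. What is shaped like the loader but yellow is not meant. Of the things that look like the laser_unit, the larger one is meant.

How it is judged:
On the way, in this order (a step that is already met when the one before it is completed fails the run):
1. the drawer is pushed home (value of joint drawer below 0.004 m), for 0.1 s.
2. the rocker is pressed on (value of joint rocker above 0.38 rad and value of joint drawer below 0.004 m), for 0.1 s.
3. the green key is pressed all the way down (all of step 2 and value of joint start above 0.0048 m), for 0.05 s.
At the end, for the whole second after the job is handed in: The drawer is within 4 mm of flush, the rocker is on (tilt above 0.38 of 0.44 rad), the green key has been pressed at least 4.8 of its 6 mm after both and has come up again, the red and blue keys are up (all of step 2 and value of joint each of start, stop, lamp below 0.0015 m); the robot touches nothing.
It fails at once if the rocker is switched on before the drawer is home (value of joint rocker above 0.22 rad and value of joint drawer above 0.004 m).
It fails at once if the green key is pressed before the drawer is home and the rocker on (value of joint start above 0.003 m and (value of joint drawer above 0.004 m or value of joint rocker below 0.38 rad)).
It fails at once if the red or the blue key is pressed (value of joint any of stop, lamp above 0.0025 m).
It fails at once if a loose thing is lifted, carried or pushed more than 20 mm (distance of any of objective_a, objective_b, vial, slide_box, dish, driver, ref_puck from where it was at the start of the episode above 0.02 m).
It also fails if it takes over 58 s, if anything falls off the work surface, if the arm or the gripper's body presses on something with over 40 N, if the wrist force passes 120 N, or if a joint passes its speed limit or range.

## Working session

There is one attempt and no reset: what is moved stays moved. The work goes in short steps, Python scripts to look and compute and a tool call to move; the robot and the scene stay as the last step left them, time stands still between calls to the robot, and variables do not carry over. Pictures are saved under pics/ and viewed, at most 10 in all, crops included, and the job is handed in when it is done.

Besides the shell and the picture viewer there is one more tool, called after ">>>" as name(argument=value, ...) on one line, values as JSON. apply_moves: Moves the arm, as the interface text tells. Its arguments: {"type":"object","properties":{"xyz":{"type":"array","items":{"type":"array","items":{"type":"number","minimum":-1,"maximum":1}}},"rot":{"type":"array","items":{"type":"array","items":{"type":"number","minimum":-1,"maximum":1}}},"hand":{"type":"array","items":{"type":"number"}},"force":{"type":"number"}},"required":["xyz","rot","hand"]}

```bash
mkdir -p pics; cat > h.py <<'E'
import numpy as np, cv2
from scipy.spatial.transform import Rotation as R
def cam(im):
    f=240/np.tan(np.radians(im["fovy"])/2)
    K=np.array([[f,0,im["cx"]],[0,f,im["cy"]],[0,0,1.]])
    w,x,y,z=im["orientation"]
    return K,np.array(im["dist"],float),R.from_quat([x,y,z,w]).as_matrix(),np.array(im["origin"],float)
def ray(im,uv,z):
    K,d,M,o=cam(im)
    p=cv2.undistortPoints(np.array(uv,float).reshape(-1,1,2),K,d).reshape(-1,2)
    v=np.c_[p,np.ones(len(p))]@M.T
    return o+v*((z-o[2])/v[:,2])[:,None]
E
python3 - <<'E'
from rig import status,get_image
import cv2,pickle
ims={}
for n in("top","side"):
    im=get_image(n);ims[n]=im
    cv2.imwrite(f"pics/{n}0.png",im["pixels"][:,:,::-1]);print(n,im["origin"],im["orientation"],im["fovy"],im["dist"])
pickle.dump(ims,open("ims.pkl","wb"))
s=status.get_state();print(s)
E
```

```text
top [0.19452165 0.02135512 1.56130701] [-0.03939558  0.71290664 -0.69808764  0.05371919] 46.71592809131278 [-0.04154992  0.          0.          0.          0.        ]
side [ 0.23150456 -0.9978797   1.10799087] [-0.37679029  0.92126981 -0.09042121  0.03339174] 44.618662944274206 [-0.10431628  0.          0.          0.          0.        ]
{'clock': 0.1, 'qpos': array([-1.28399736e+00,  2.76589457e-01,  1.50604077e+00, -5.56854638e-06,
        1.36070139e+00, -1.21033367e-01]), 'qd': array([-9.59857728e-04, -1.65664558e-03, -1.03320594e-03,  3.61661654e-05,
       -4.00271250e-04, -4.28274678e-04]), 'effort': array([-1.06360275e-05, -4.17704809e+01, -2.46406442e+01, -4.59460080e-04,
        5.73572106e-03, -5.45470016e-06]), 'position': array([ 0.22789468, -0.5273839 ,  0.23047966]), 'ee_rot': array([-8.66272084e-04,  9.79280554e-01,  2.02506395e-01, -7.46958390e-05]), 'contact_force': array([ 0.45444734,  0.22671863, -0.09215318]), 'moment': array([-0.00991057,  0.00397162, -0.03051835]), 'gripper_force': 0.0, 'width': 0.0853733765945817}
```

View pics/top0.png

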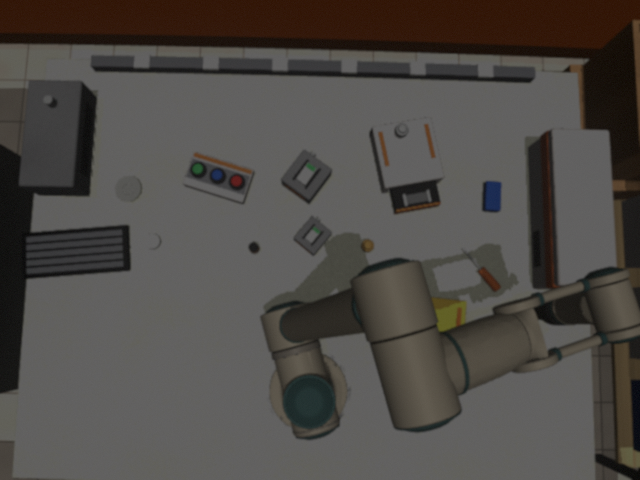

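View pics/side0.png

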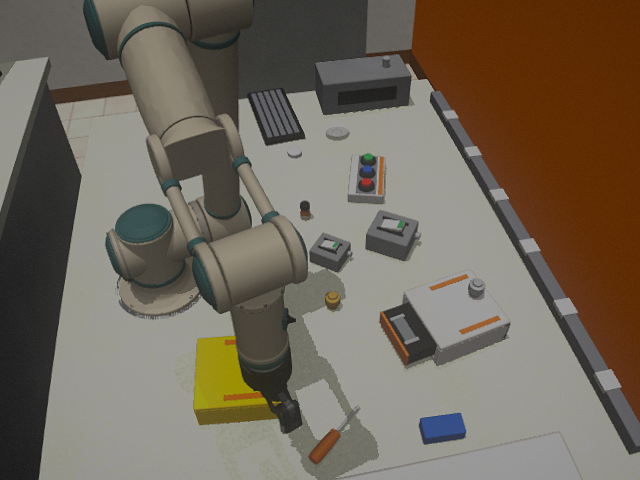

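The top view shows the loader at about (407,155) with its drawer front near (415,208). The larger laser unit is at (307,176), with its green bar near (311,168). The console keys are green (198,170), blue (218,176) and red (237,182). The side view agrees.

```bash
python3 - <<'E'
import pickle,cv2,numpy as np
from h import *
ims=pickle.load(open("ims.pkl","rb"))
def blobs(n,roi,lo,hi,amin=8):
    x0,y0,x1,y1=roi; hsv=cv2.cvtColor(ims[n]["pixels"],cv2.COLOR_RGB2HSV)
    m=np.zeros((480,640),np.uint8);m[y0:y1,x0:x1]=cv2.inRange(hsv,lo,hi)[y0:y1,x0:x1]
    k,l,s,c=cv2.connectedComponentsWithStats(m)
    out=[]
    for i in range(1,k):
        if s[i,4]>=amin:
            pts=np.argwhere(l==i)[:,::-1].astype(np.float32)
            out.append((c[i],s[i,4],cv2.boxPoints(cv2.minAreaRect(pts))))
    return out
OR=((3,110,70),(20,255,255));GR=((45,70,40),(90,255,255));RD1=((170,110,60),(180,255,255));BL=((105,100,40),(130,255,255))
np.set_printoptions(precision=4,suppress=True)
for name,n,roi,c,zs in [("loader orange","top",(365,110,450,220),OR,(.07,.054)),("loader orange","side",(375,265,520,370),OR,(.07,.054)),
  ("green key","top",(180,145,260,205),GR,(.056,)),("green key","side",(340,145,395,205),GR,(.056,)),
  ("blue","top",(180,145,260,205),BL,(.056,)),("red","top",(180,165,260,205),RD1,(.056,)),("red","side",(340,145,380,205),RD1,(.056,)),("blue","side",(340,145,380,205),BL,(.056,)),("stripe","top",(180,145,260,180),OR,(.034,)),
  ("green bar","top",(280,148,335,205),GR,(.075,)),("green bar","side",(360,205,425,260),GR,(.075,)),("unit strip","top",(275,145,340,205),OR,(.04,))]:
    for ctr,a,box in blobs(n,roi,*c):
        print(name,n,ctr,a,[ray(ims[n],[ctr],z)[0] for z in zs]); 
        if c is OR: print(ray(ims[n],box,zs[0])[:,:2].ravel())
# white rocker
hs=cv2.cvtColor(ims["top"]["pixels"],cv2.COLOR_RGB2HSV)
for n,roi in(("top",(283,150,333,203)),("side",(370,210,420,240))):
  for b in blobs(n,roi,(0,0,120 if n=="top" else 150),(180,60,255),15): print("white",n,b[0],b[1],ray(ims[n],b[2],.07)[:,:2].ravel())
crop=lambda n,x,y,w,h,s:cv2.resize(ims[n]["pixels"][y:y+h,x:x+w,::-1],None,fx=s,fy=s,interpolation=cv2.INTER_CUBIC)
a=crop("top",280,145,60,60,6.6667);b=crop("top",375,150,80,80,5);c=crop("side",360,205,64,40,6.25)
d=crop("side",370,290,64,80,5)[:250]
d=cv2.resize(crop("side",370,295,80,50,5),(400,250))
cv2.imwrite("pics/c.png",np.vstack([np.hstack([a[:300],b[:300]]),np.hstack([c[:250],d])]))
E
```

```text
loader orange top [429.3939 140.5152] 99 [array([ 0.6977, -0.3249,  0.07  ]), array([ 0.7031, -0.3286,  0.054 ])]
[ 0.7422 -0.3114  0.7443 -0.3196  0.6535 -0.3382  0.6514 -0.3302]
loader orange top [383.27 148.21] 100 [array([ 0.6716, -0.1952,  0.07  ]), array([ 0.6767, -0.1975,  0.054 ])]
[ 0.7173 -0.1816  0.7193 -0.1899  0.6273 -0.2087  0.6253 -0.2004]
loader orange top [418.0714 206.5833] 84 [array([ 0.5083, -0.2916,  0.07  ]), array([ 0.5116, -0.2949,  0.054 ])]
[ 0.4993 -0.233   0.5235 -0.3497  0.5177 -0.3506  0.4936 -0.234 ]
loader orange side [448.4037 282.0497] 161 [array([ 0.6668, -0.1967,  0.07  ]), array([ 0.6736, -0.1843,  0.054 ])]
[ 0.6195 -0.2007  0.7166 -0.1805  0.7155 -0.1929  0.619  -0.2128]
loader orange side [393.7461 337.8067] 445 [array([ 0.5009, -0.3211,  0.07  ]), array([ 0.5051, -0.3106,  0.054 ])]
[ 0.4762 -0.2551  0.4956 -0.2463  0.5239 -0.3828  0.5056 -0.3902]
loader orange side [479.5082 324.5628] 183 [array([ 0.6938, -0.3258,  0.07  ]), array([ 0.701 , -0.3154,  0.054 ])]
[ 0.6461 -0.3302  0.7435 -0.3099  0.7426 -0.3215  0.6458 -0.3414]
green key top [197.1835 168.3211] 109 [array([0.6049, 0.321 , 0.056 ])]
green key side [367.7119 156.8983] 59 [array([0.6005, 0.3137, 0.056 ])]
blue top [216.7019 174.4904] 104 [array([0.5885, 0.266 , 0.056 ])]
blue side [366.7458 168.3051] 59 [array([0.5851, 0.2629, 0.056 ])]
stripe top [222.2626 162.8436] 179 [array([0.6284, 0.2554, 0.034 ])]
[0.647  0.335  0.6559 0.3328 0.6098 0.1746 0.601  0.1769]
green bar top [310.5    166.7647] 34 [array([0.6116, 0.0064, 0.075 ])]
green bar side [400.1765 224.0882] 34 [array([0.6083, 0.006 , 0.075 ])]
white side [372.4714 214.7571] 70 [0.5476 0.0771 0.568  0.073  0.5549 0.0224 0.5349 0.0264]
white side [408.2419 214.1581] 215 [ 0.5884  0.0689  0.673   0.0519  0.6497 -0.0225  0.5683 -0.006 ]
white side [389.8692 223.4579] 107 [ 0.5624  0.0136  0.5712  0.038   0.6082  0.0232  0.599  -0.001 ]
```

View pics/c.png

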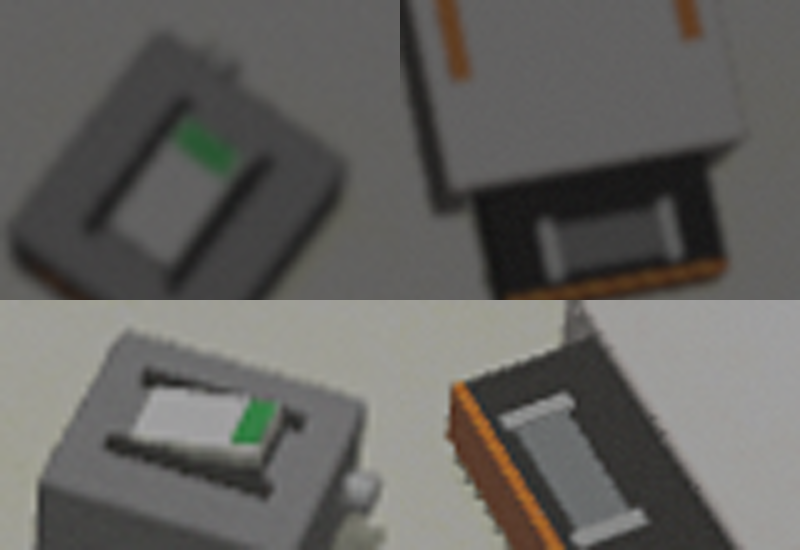

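The crop shows the green bar at the rocker's far-right end (still up), and the drawer front with its top edge in clear view. Masks in both views agree within a few mm.

```bash
cat >> h.py <<'E'
def go(target,yaw):
    from rig import status
    s=status.get_state();w,x,y,z=s["ee_rot"];M=R.from_quat([x,y,z,w])
    T=R.from_euler('z',yaw)*R.from_euler('x',np.pi)
    print("pos",s["position"].round(4),"rot units",((M.inv()*T).as_rotvec()/(np.pi/3)).round(4))
    d=np.array(target)-s["position"]
    print("shift units, now-frame",(M.inv().apply(d)/.3).round(4)," target-frame",(T.inv().apply(d)/.3).round(4))
E
python3 - <<'E'
import pickle
from h import *
ims=pickle.load(open("ims.pkl","rb"));np.set_printoptions(precision=4,suppress=True)
t=ims["top"]
# rocker corners from top crop (green-left, green-right, white-right, white-left)
px=np.array([[188,115],[241,163],[165,267],[109,217]])/6.6667+[280,145]
w=np.vstack([ray(t,px[:2],.074),ray(t,px[2:],.064)]);print(w[:,:2])
d=w[:2].mean(0)-w[2:].mean(0);print("axis",d,np.arctan2(d[1],d[0]),np.linalg.norm(d[:2]),"pivot",w.mean(0))
print("box edge", ray(t,np.array([[10,228],[160,35],[345,165]])/6.6667+[280,145],.06)[:,:2])
p=ray(t,np.array([[455,192],[742,137]])/5+[295,150],.07);print("roof front",p)
q=ray(t,np.array([[510,298],[728,262]])/5+[295,150],.054);print("face top edge",q)
print("objb",ray(t,[[367,245]],.03),"obja",ray(t,[[401,130]],.1))
go([.45,-.308,.20],.203)
E
```

```text
[[ 0.6246  0.013 ]
 [ 0.6047 -0.0093]
 [ 0.5624  0.0211]
 [ 0.583   0.0448]]
axis [ 0.0419 -0.0311  0.01  ] -0.6380275786872202 0.05219173943083622 pivot [0.5937 0.0174 0.069 ]
box edge [[ 0.5784  0.0858]
 [ 0.6629  0.0254]
 [ 0.6088 -0.053 ]]
roof front [[ 0.5571 -0.2029  0.07  ]
 [ 0.5926 -0.363   0.07  ]]
face top edge [[ 0.5016 -0.2361  0.054 ]
 [ 0.5251 -0.3583  0.054 ]]
objb [[ 0.404  -0.1561  0.03  ]] obja [[ 0.7152 -0.2397  0.1   ]]
pos [ 0.2279 -0.5274  0.2305] rot units [-0.0017 -0.      0.1956]
shift units, now-frame [ 0.9696 -0.3775  0.1024]  target-frame [ 0.8726 -0.567   0.1016]
```

>>> apply_moves(xyz=[[0,0,0],[0,0,0],[0.145,-0.095,0],[0.145,-0.095,0],[0.145,-0.095,0.02],[0.145,-0.095,0.02],[0.145,-0.095,0.03],[0.145,-0.095,0.03]], rot=[[0,0,0.1],[0,0,0.096],[0,0,0],[0,0,0],[0,0,0],[0,0,0],[0,0,0],[0,0,0]], hand=[-1,-1,-1,-1,-1,-1,-1,-1])

```text
clock: 1.1
position: [0.4502, -0.3065, 0.2008]
ee_rot: [-0.0, 0.995, 0.101, -0.0]
contact_force: [0.1, -0.1, 0.1]
width: -0.0001
gripper_force: 0.0
```

```bash
python3 -c "
from h import *
go([.453,-.309,.036],.203)"
```

```text
pos [ 0.4502 -0.3065  0.2008] rot units [-0.0001  0.0002 -0.0005]
shift units, now-frame [0.0075 0.0102 0.5493]  target-frame [0.0074 0.0102 0.5493]
```

>>> apply_moves(xyz=[[0.008,0.01,0.137],[0,0,0.137],[0,0,0.137],[0,0,0.137],[0.06,0,0],[0.06,0,0],[0.04,0,0],[0.03,0,0]], rot=[[0,0,0],[0,0,0],[0,0,0],[0,0,0],[0,0,0],[0,0,0],[0,0,0],[0,0,0]], hand=[-1,-1,-1,-1,-1,-1,-1,-1])

```text
clock: 2.1
position: [0.5093, -0.2996, 0.0384]
ee_rot: [0.001, 0.995, 0.102, 0.0]
contact_force: [-4.8, -2.6, 1.7]
width: 0.0002
gripper_force: 1.8
```

>>> apply_moves(xyz=[[0.03,0,0],[0.03,0,0],[0.03,0,0],[0.02,0,0]], rot=[[0,0,0],[0,0,0],[0,0,0],[0,0,0]], hand=[-1,-1,-1,-1])

```text
clock: 2.6
position: [0.5408, -0.2919, 0.0369]
ee_rot: [-0.0, 0.995, 0.101, -0.0]
contact_force: [-3.0, -1.4, 1.2]
width: -0.0002
gripper_force: 1.7
```

>>> apply_moves(xyz=[[0.02,0,0],[0.02,0,0],[0.015,0,0]], rot=[[0,0,0],[0,0,0],[0,0,0]], hand=[-1,-1,-1])

```text
clock: 2.98
position: [0.5568, -0.2886, 0.0368]
ee_rot: [-0.0, 0.995, 0.101, -0.0]
contact_force: [-3.7, -0.3, 1.7]
width: -0.0001
gripper_force: 1.6
```

>>> apply_moves(xyz=[[0.01,0,0],[0.005,0,0]], rot=[[0,0,0],[0,0,0]], hand=[-1,-1])

```text
clock: 3.22
position: [0.561, -0.2878, 0.0368]
ee_rot: [-0.0, 0.995, 0.101, -0.0]
contact_force: [-2.6, 0.2, 1.4]
width: -0.0001
gripper_force: 1.5
```

>>> apply_moves(xyz=[[0.008,0,0],[0.008,0,0]], rot=[[0,0,0],[0,0,0]], hand=[-1,-1])

```text
clock: 3.48
position: [0.5643, -0.2871, 0.0368]
ee_rot: [-0.0, 0.995, 0.101, -0.002]
contact_force: [-9.6, -2.5, 5.2]
width: -0.0001
gripper_force: 4.9
```

>>> apply_moves(xyz=[[0.008,0,0],[0,0,0]], rot=[[0,0,0],[0,0,0]], hand=[-1,-1])

```text
clock: 3.72
position: [0.5642, -0.2871, 0.0368]
ee_rot: [-0.0, 0.995, 0.102, -0.004]
contact_force: [-10.6, -2.2, 5.7]
width: 0.0
gripper_force: 6.1
```

>>> apply_moves(xyz=[[0.01,0,0],[0,0,0]], rot=[[0,0,0],[0,0,0]], hand=[-1,-1])

```text
clock: 3.98
position: [0.564, -0.287, 0.0368]
ee_rot: [-0.0, 0.995, 0.102, -0.007]
contact_force: [-18.0, -5.9, 10.1]
width: 0.0002
gripper_force: 9.7
```

>>> apply_moves(xyz=[[-0.1,0,0],[-0.15,0,0],[0,0,-0.2],[0,0,-0.2],[0,0,-0.1]], rot=[[0,0,0],[0,0,0],[0,0,0],[0,0,0],[0,0,0]], hand=[-1,-1,-1,-1,-1])

```text
clock: 4.6
position: [0.5002, -0.3024, 0.1911]
ee_rot: [0.003, 0.995, 0.101, 0.004]
contact_force: [0.4, -0.4, 0.0]
width: -0.0002
gripper_force: 0.0
```

```bash
python3 - <<'E'
from h import *
from rig import get_image
for n in("top","side"):
    im=get_image(n);cv2.imwrite(f"pics/{n}1.png",im["pixels"][:,:,::-1])
a=cv2.imread("pics/top1.png")[90:250,340:480];b=cv2.imread("pics/side1.png")[240:400,360:540]
cv2.imwrite("pics/d1.png",cv2.resize(np.hstack([a,b]),None,fx=2.5,fy=2.5))
go([.6115,.004,.13],-.63)
E
```

```text
pos [ 0.5009 -0.303   0.1916] rot units [ 0.0041 -0.0111  0.7948]
shift units, now-frame [ 0.5649 -0.93    0.2025]  target-frame [-0.305  -1.0439  0.2054]
```

View pics/d1.png

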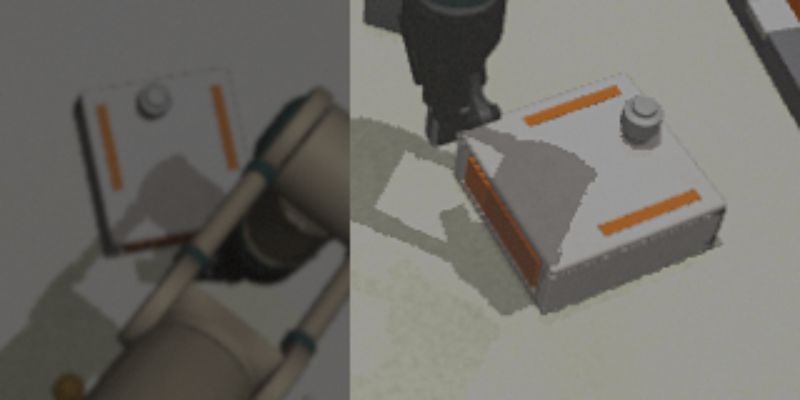

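The drawer's orange front now sits flush in the housing (side crop at about (500,220)), and the lens hasn't moved. Next is the rocker.

>>> apply_moves(xyz=[[0.094,-0.155,0],[0.094,-0.155,0],[0.094,-0.155,0],[0.094,-0.155,0],[0.094,-0.155,0],[0.095,-0.155,0]], rot=[[0,0,0],[0,0,0],[0,0,0],[0,0,0],[0,0,0],[0,0,0]], hand=[-1,-1,-1,-1,-1,-1])

```text
clock: 5.45
position: [0.6082, 0.0086, 0.1854]
ee_rot: [-0.0, 0.995, 0.101, 0.0]
contact_force: [0.6, 0.3, 0.0]
width: -0.0
gripper_force: 0.0
```

>>> apply_moves(xyz=[[0,0,0],[0,0,0],[0,0,0],[0,0,0],[0,0,0],[0,0,0]], rot=[[0,0,0.159],[0,0,0.159],[0,0,0.159],[0,0,0.159],[0,0,0.159],[0,0,0]], hand=[-1,-1,-1,-1,-1,-1])

```text
clock: 6.2
position: [0.6075, 0.0068, 0.1855]
ee_rot: [-0.0, 0.951, -0.309, -0.0]
contact_force: [0.2, -0.7, -0.4]
width: -0.0001
gripper_force: 0.0
```

```bash
python3 -c "
from h import *
go([.6125,.0035,.085],-.63)"
```

```text
pos [0.6075 0.0068 0.1855] rot units [-0.0001  0.001   0.0019]
shift units, now-frame [ 0.0202 -0.0009  0.3349]  target-frame [ 0.0199 -0.001   0.335 ]
```

>>> apply_moves(xyz=[[0.02,0,0.12],[0,0,0.12],[0,0,0.095],[0,0,0.02],[0,0,0.01],[0,0,0.01]], rot=[[0,0,0],[0,0,0],[0,0,0],[0,0,0],[0,0,0],[0,0,0]], hand=[-1,-1,-1,-1,-1,-1])

```text
clock: 6.95
position: [0.6135, 0.0026, 0.0757]
ee_rot: [-0.0, 0.951, -0.309, 0.002]
contact_force: [-0.4, -0.6, 3.4]
width: -0.0
gripper_force: 1.4
```

>>> apply_moves(xyz=[[0,0,0.01],[0,0,0.008],[0,0,0]], rot=[[0,0,0],[0,0,0],[0,0,0]], hand=[-1,-1,-1])

```text
clock: 7.32
position: [0.6137, 0.0025, 0.0699]
ee_rot: [-0.0, 0.951, -0.31, 0.002]
contact_force: [2.9, -1.1, 3.4]
width: 0.0001
gripper_force: 2.0
```

>>> apply_moves(xyz=[[0,0,0.008],[0,0,0.008],[0,0,0]], rot=[[0,0,0],[0,0,0],[0,0,0]], hand=[-1,-1,-1])

```text
clock: 7.7
position: [0.6141, 0.0023, 0.0669]
ee_rot: [-0.0, 0.951, -0.31, 0.002]
contact_force: [0.4, -1.6, 13.7]
width: -0.0
gripper_force: 7.0
```

>>> apply_moves(xyz=[[0,0,0.008],[0,0,0]], rot=[[0,0,0],[0,0,0]], hand=[-1,-1])

```text
clock: 7.95
position: [0.6142, 0.0023, 0.0666]
ee_rot: [-0.0, 0.951, -0.31, 0.003]
contact_force: [-3.1, -1.3, 24.2]
width: -0.0001
gripper_force: 12.1
```

>>> apply_moves(xyz=[[0,0,-0.1],[0,0,-0.15],[0,0,-0.15],[0,0,0],[0,0,0],[0,0,0],[0,0,0],[0,0,0]], rot=[[0,0,0],[0,0,0],[0,0,0],[0,0,-0.16],[0,0,-0.16],[0,0,-0.16],[0,0,-0.16],[0,0,-0.16]], hand=[-1,-1,-1,-1,-1,-1,-1,-1])

```text
clock: 8.95
position: [0.6105, 0.0036, 0.1805]
ee_rot: [-0.001, 0.994, 0.106, -0.002]
contact_force: [0.5, -0.1, -0.1]
width: 0.0004
gripper_force: 0.0
```

```bash
python3 -c "
from h import *
go([.604,.3195,.068],.203)"
```

```text
pos [0.6105 0.0036 0.1805] rot units [-0.0022  0.0039  0.0099]
shift units, now-frame [ 0.2034 -1.0329  0.3766]  target-frame [ 0.1912 -1.0358  0.3751]
```

>>> apply_moves(xyz=[[0.033,-0.172,0],[0.033,-0.172,0],[0.033,-0.172,0],[0.033,-0.172,0],[0.033,-0.172,0],[0.033,-0.172,0],[0,0,0]], rot=[[0,0,0],[0,0,0],[0,0,0],[0,0,0],[0,0,0],[0,0,0],[0,0,0]], hand=[-1,-1,-1,-1,-1,-1,-1])

```text
clock: 9.82
position: [0.6041, 0.3219, 0.18]
ee_rot: [-0.001, 0.994, 0.106, -0.002]
contact_force: [-0.7, 0.1, -1.0]
width: 0.0
gripper_force: 0.0
```

```bash
python3 - <<'E'
from h import *
from rig import get_image
for n in("top","side"):
    im=get_image(n);cv2.imwrite(f"pics/{n}2.png",im["pixels"][:,:,::-1])
a=cv2.imread("pics/top2.png")[120:240,260:350];b=cv2.imread("pics/side2.png")[140:260,340:430]
cv2.imwrite("pics/d2.png",cv2.resize(np.hstack([a,b]),None,fx=4,fy=4,interpolation=cv2.INTER_CUBIC))
go([.604,.3195,.068],.203)
E
```

```text
pos [0.605  0.3181 0.1804] rot units [0.001  0.0037 0.006 ]
shift units, now-frame [-0.0008 -0.0058  0.3747]  target-frame [-0.0022 -0.0054  0.3747]
```

View pics/d2.png

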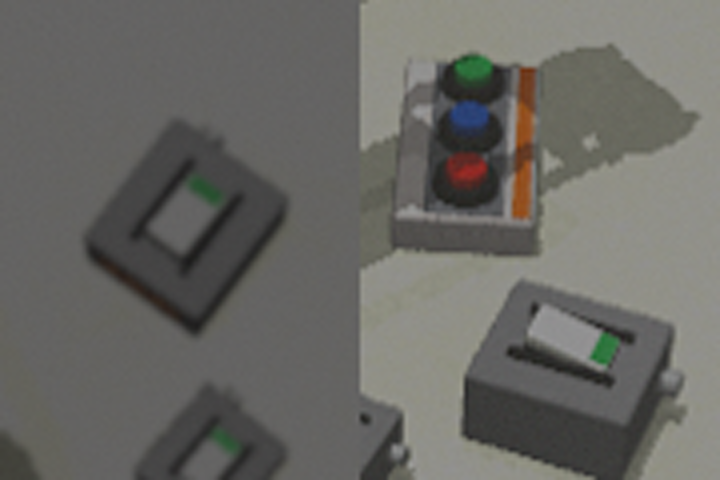

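The rocker's green end is down (side crop at about (605,348)) and the keys are in clear view. Now press the green key.

>>> apply_moves(xyz=[[-0.001,-0.004,0.13],[0,0,0.13],[0,0,0.115],[0,0,0.02],[0,0,0.015],[0,0,0]], rot=[[0,0,0],[0,0,0],[0,0,0],[0,0,0],[0,0,0],[0,0,0]], hand=[-1,-1,-1,-1,-1,-1])

```text
clock: 10.68
position: [0.6068, 0.319, 0.0601]
ee_rot: [-0.0, 0.995, 0.103, 0.001]
contact_force: [-0.5, -0.3, 0.4]
width: 0.0002
gripper_force: 0.0
```

>>> apply_moves(xyz=[[0,0,0.01],[0,0,0.01],[0,0,0]], rot=[[0,0,0],[0,0,0],[0,0,0]], hand=[-1,-1,-1])

```text
clock: 11.05
position: [0.6068, 0.3194, 0.0535]
ee_rot: [-0.0, 0.995, 0.104, 0.001]
contact_force: [0.4, 0.0, 3.2]
width: -0.0
gripper_force: 1.4
```

>>> apply_moves(xyz=[[0,0,0.01],[0,0,0.01],[0,0,0]], rot=[[0,0,0],[0,0,0],[0,0,0]], hand=[-1,-1,-1])

```text
clock: 11.42
position: [0.6068, 0.3194, 0.0499]
ee_rot: [-0.0, 0.995, 0.104, 0.001]
contact_force: [-2.6, -1.6, 16.0]
width: 0.0001
gripper_force: 7.7
```

>>> apply_moves(xyz=[[0,0,0.008],[0,0,0]], rot=[[0,0,0],[0,0,0]], hand=[-1,-1])

```text
clock: 11.68
position: [0.6069, 0.3194, 0.0497]
ee_rot: [-0.0, 0.995, 0.104, 0.002]
contact_force: [-4.4, -2.3, 25.0]
width: 0.0001
gripper_force: 12.5
```

The key is against its stop: TCP at 50 mm, which is 56 − 6, with the force at 25 N. Now retract.

>>> apply_moves(xyz=[[0,0,-0.1],[0,0,-0.15],[0,0,-0.15],[0,0,-0.1],[0,0,0],[0,0,0]], rot=[[0,0,0],[0,0,0],[0,0,0],[0,0,0],[0,0,0],[0,0,0]], hand=[-1,-1,-1,-1,-1,-1])

```text
clock: 12.42
position: [0.6049, 0.3188, 0.1927]
ee_rot: [0.0, 0.995, 0.104, -0.002]
contact_force: [0.4, 0.4, -1.3]
width: 0.0
gripper_force: 0.0
```

```bash
python3 - <<'E'
from h import *
from rig import get_image
im=get_image("side");cv2.imwrite("pics/side3.png",im["pixels"][:,:,::-1])
E
```

```text
(no output)
```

View pics/side3.png

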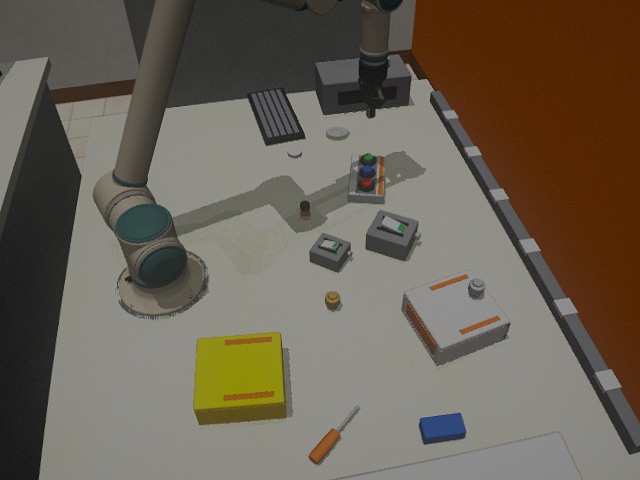

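The drawer is flush (420,325), the rocker is on (395,226) and the green key is back up (368,158). The loose things haven't moved, and the arm is clear of everything.

```bash
python3 -c "
from rig import job
print(job.sign_off())"
```

```text
the job is handed in; nothing more can be done
None
```

I pushed the drawer home, switched the rocker on, then pressed and released the green key, in that order, and handed the job in at about 12.5 s on the robot clock; the hand-in returned no verdict.

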